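# Take the sample bottle off the inclined carousel and put it on the balance

## Task

Turn the inclined carousel until the pocket holding the orange-capped sample bottle is at the top, in line with the red pointer. Then draw the bottle straight out of its pocket by the cap and gently stand it upright in the middle of the balance pan, leaving the empty pocket at the pointer. Do not drop or tip over the bottle, and leave the other things on the bench where they are.

Things in the scene. Friction and masses are not known exactly. Their poses are not given: they have to be found in the camera images.
- stand: Fixed white base of the carousel, 200 x 180 x 22 mm. Origin on the bench under its centre, z up; the axle leans towards its -x side, roughly towards the robot.
- axle: Fixed grey bearing block of the inclined carousel, with the red pointer. Origin on the axle, in the plane of the wheel disc's underside, 80 mm above the bench over the base's centre. z: up along the axle, which leans 30 degrees from vertical, roughly towards the robot; x: uphill, to the pointer, which stands 106 mm from the axle and reaches 25 mm along z. Heights 'up the axle' count from here.
- carousel: The wheel. Same origin and z axis as the axle; x points from the axle to the bottle's pocket, so x uphill means the pocket is at the top. It turns by hand either way, more than a full turn, with some drag (0.15 N m), and stays where left. Disc 180 mm across, 8 mm thick, with a low hub (58 mm high), three blue cups and, opposite the bottle's cup, a steel pillar with a black knob.
- knob_grip (a point): Middle of the black round knob, 20 mm across, 40 mm long, parallel to the axle, from 83 to 123 mm up it (this point at 104 mm), 58 mm from the axle, opposite the bottle. It spins freely on its pillar, so it can be held in one orientation while carried round the axle to turn the wheel.
- pocket (a point): Centre of the mouth of the bottle's pocket (moves with the wheel), 58 mm from the axle and 82 mm up it. The pocket is a blue cup parallel to the axle, 49 mm outside, 39 mm bore, 70 mm deep. Two empty cups like it stand 90 degrees round the wheel to either side, mouths at the same height.
- index (a point): Fixed point where the centre of that pocket's mouth lies when the pocket is at the top, at the pointer.
- bottle: Sample bottle: amber body 36 mm across and 70 mm high, flat bottom, with an orange cap 24 mm across and 34 mm high on top (104 mm in all, about 0.12 kg). In its pocket the body is sunk up to the shoulder and only the cap stands out. Origin at the centre of its underside, z up through the cap.
- balance: Fixed white laboratory balance, 260 x 190 x 55 mm, on the bench. Origin on the bench under its centre; z up, +x from its display (near the robot) to its pan.
- pan (a point): Centre of the top face of the balance's round steel pan (124 mm across, 70 mm above the bench, flat, does not move; a 50 mm disc is marked in its middle).
- rack: Bystander: empty blue tube rack, 104 x 200 x 60 mm. Origin under its centre.
- reagent: Bystander: amber reagent bottle, 70 mm across, 150 mm high. Origin under its centre.
- dish: Bystander: shallow white dish, 90 mm across, 15 mm high. Origin under its centre.
Things that resemble listed ones, but are neither listed nor needed, are in the scene too. What is shaped like the bottle but black is not meant.

How it is judged (in metres and radians):
On the way, in this order (a step that is already met when the one before it is completed fails the run):
1. the bottle, in its pocket, is turned to the top at the pointer (within 8 mm) (distance between pocket and index below 0.008 m and distance between bottle and pocket below 0.078 m), for 0.3 s.
2. the bottle is drawn clear of its pocket while the pocket stays at the pointer (within 15 mm) (distance between pocket and index below 0.015 m and z of bottle in the frame of pocket above 0.003 m), for 0.1 s.
At the end, for the whole second after the job is handed in: the bottle stands upright (within 0.08 rad), released and at rest on the balance pan with its centre within 25 mm of the pan's centre, and the empty pocket is within 15 mm of its place at the pointer (horizontal distance between bottle and pan below 0.025 m and z of bottle in the frame of pan between -0.004 and 0.004 m and angle between bottle's own z axis and vertical below 0.08 rad and linear speed of bottle below 0.02 m/s and contact force between bottle and the fingers below 0.05 N and distance between pocket and index below 0.015 m); the robot touches nothing.
It fails at once if the bottle is tipped more than 60 degrees from upright (angle between bottle's own z axis and vertical above 1.05 rad).
It fails at once if the bottle is dropped (moves faster than 0.6 m/s out of the fingers: a fall of about 2 cm) (contact force between bottle and the fingers below 0.05 N and linear speed of bottle above 0.6 m/s).
It fails at once if a bystander (rack, reagent bottle, dish) is moved more than 20 mm (distance of any of rack, reagent, dish from where it was at the start of the episode above 0.02 m).
It also fails if it takes over 58 s, if anything falls off the work surface, if the arm or the gripper's body presses on something with over 40 N, if the wrist force passes 120 N, or if a joint passes its speed limit or range.

## Robot

A 6-joint arm with a two-finger parallel gripper is mounted at the origin on the work surface. World frame = base frame: x ahead of the robot, y to its left, z up, the work surface at z = 0. Lengths are in m, angles in degrees, forces in N, time in s.
With the tool pointing down it reaches from about 0.275 to 0.85 m from the base axis. Payload 19 kg.
Tool frame: the origin (TCP) lies midway between the tips of the shut fingers; the grasp point (between the pads) lies 19 mm behind it; z points along the fingers, x is the direction in which the jaws open and shut, and the axes are right-handed (so a half turn about z gives the same grasp; the last joint's range is limited). The gripper opens to 85 mm and grips with 20 to 120 N. Pads are 22 mm wide; open, the fingers measure 114 mm over their backs; the gripper's body (76 mm by 85 mm) begins 54 mm behind the grasp point. The pads swing forward as they close: fully open they stand 13 mm farther back than shut.
Start: joints at [-82.334, 8.623, 82.357, -0, 89.026, -7.678], TCP at [0.152, -0.554, 0.231] pointing down, gripper open.
Joint ranges: [-160.23, 160.23], [-39.13, 120.54], [6.94, 153.29], [-79.49, 259.48], [9.18, 160.14], [-161.06, 161.06]. Speed limits (degrees/s): [108.29, 108.29, 127.2, 172.46, 172.46, 172.46].

## Interface

Orientations are given as a 3x3 rotation matrix whose columns are the frame's x, y, z axes.
In Python, from plant import env, vision gives the robot as it stands.
- The arm moves only by the shell command python3 -m pendant 'ROWS' [FORCE]. ROWS is JSON, a list of rows, each an object with "linear": the shift along the tool's x, y, z in cm, a list of three; "angular": the turn, a rotation vector about the tool's x, y, z in degrees, a list of three; "grip": the finger opening in cm, from 0 to 8.54. In form: [{"linear": [dx, dy, dz], "angular": [ax, ay, az], "grip": grip}, ...]. A call has 1 to 8 rows; each row is the pose to reach, as a shift and turn from the pose commanded when the call began, along the tool's axes at that moment; what a row does not reach only later rows make up. A row lasts 1/10 s, in which the tool goes at most 50 mm and 8.59 degrees, less where a joint would pass 70% of its speed; a pose out of reach is approached as far as the arm can. A call with a gripper value outside its range is refused whole. The fingers move at their own pace and stop on an object; FORCE is the grip in N (left out, the last holds). Time passes only in rows, so rows that repeat a pose let the fingers close. It gives the time, the measured TCP pose, the force and the opening at its end, in the units of the state.
- env.get_state(): the state, without advancing time (a new reading comes with each control period).
- vision.snapshot(name): name is "scene" or "top"; returns the picture (384x512x3 uint8, red, green, blue); there is no depth.
- vision.get_calibration(name): a dict with "mtx" (3x3 intrinsics, pixels), "k1" (the pictures are not rectified: a ray, as slopes to the right and down, at radius r is drawn at 1 + k1 r^2 times it, then the intrinsics apply), "R" (3x3) and "t" (3): a world point X has camera coordinates R X + t. Camera axes: x right, y down, z forward; pixel columns grow to the right and rows downward; lengths in m; the calibration is good to about 2 mm. A picture is of the moment at which its call begins. get_calibration takes no time and is no camera call.
- env.finish_job(): hands the job in, once; it reports no verdict.
The state is a dict: "time": time; "joint_positions": joint angles; "joint_velocities": joint speeds; "tau": joint torques, N m; "position": TCP position; "tool_rot": TCP orientation; "ft_force": force on the tool from outside, world axes, zero at the start; "torque": the same for the moment, N m; "finger_gap": opening from 0.0 (shut) to 1.0 (fully open).
Only numpy, scipy, OpenCV 4.12 (cv2) and the standard library are available. Lean on these libraries where they do the work, as an engineer would, in place of code of your own. Each camera call takes 0.05 s, during which the arm holds its last target.

## Working session

There is one attempt and no reset: what is moved stays moved. The work goes in short steps, Python scripts to look and compute and a shell command to move; the robot and the scene stay as the last step left them, time stands still between calls to the robot, and variables do not carry over. Pictures are saved under pics/ and viewed, and the job is handed in when it is done.

```bash
ls; mkdir -p pics; python3 - <<'E'
from plant import env, vision
import cv2
for n in ("scene","top"):
    im=vision.snapshot(n); cv2.imwrite(f"pics/{n}0.png",cv2.resize(im[:,:,::-1],(800,600),interpolation=cv2.INTER_CUBIC)); cv2.imwrite(f"pics/raw_{n}0.png",im[:,:,::-1])
    print(n,vision.get_calibration(n))
s=env.get_state();print(s)
E
```

```text
pics
scene {'mtx': array([[391.22842391,   0.        , 257.24038942],
       [  0.        , 391.22842391, 189.67790979],
       [  0.        ,   0.        ,   1.        ]]), 'k1': -0.11320816775766047, 'R': array([[-0.20100599,  0.97958846,  0.00174644],
       [ 0.77027396,  0.1591568 , -0.6175331 ],
       [-0.60520626, -0.12278262, -0.78654295]]), 't': array([ 0.11932881, -0.32678296,  1.54326168])}
top {'mtx': array([[444.19016923,   0.        , 252.70776703],
       [  0.        , 444.19016923, 189.87479718],
       [  0.        ,   0.        ,   1.        ]]), 'k1': -0.07076426705676259, 'R': array([[ 0.02130892, -0.99974111, -0.00797718],
       [-0.99780295, -0.02076561, -0.06291317],
       [ 0.06273123,  0.00930027, -0.99798712]]), 't': array([0.0119976 , 0.51181411, 1.27729285])}
{'time': 0.1, 'joint_positions': array([-8.23326779e+01,  8.64704578e+00,  8.23892645e+01, -3.47996376e-04,
        8.90261782e+01, -7.67864220e+00]), 'joint_velocities': array([-0.07287815, -0.19867113, -0.129648  , -0.00808033,  0.04901828,
       -0.01026107]), 'tau': array([ 5.89919175e-03, -7.14377618e+01, -5.71795785e+01,  3.76068192e-05,
        7.12634908e-03,  9.90195940e-05]), 'position': array([ 0.1521107 , -0.55428096,  0.23074678]), 'tool_rot': array([[ 2.64646782e-01, -9.64345404e-01, -1.51531367e-04],
       [-9.64344809e-01, -2.64646788e-01,  1.08006851e-03],
       [-1.08166140e-03, -1.39708169e-04, -9.99999405e-01]]), 'ft_force': array([ 0.31829114, -0.75726699,  0.04662016]), 'torque': array([ 0.01858145, -0.00441055,  0.00220599]), 'finger_gap': 1.00102663339689}
```

View pics/scene0.png

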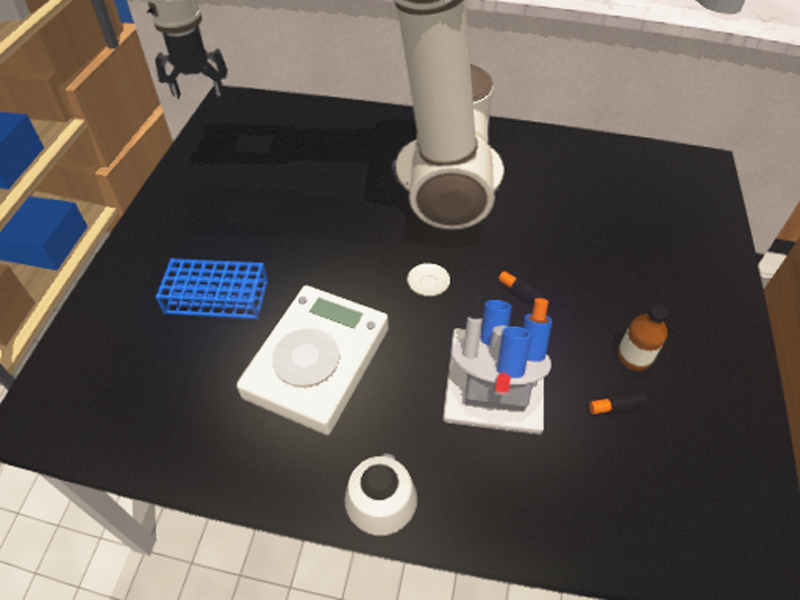

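View pics/top0.png

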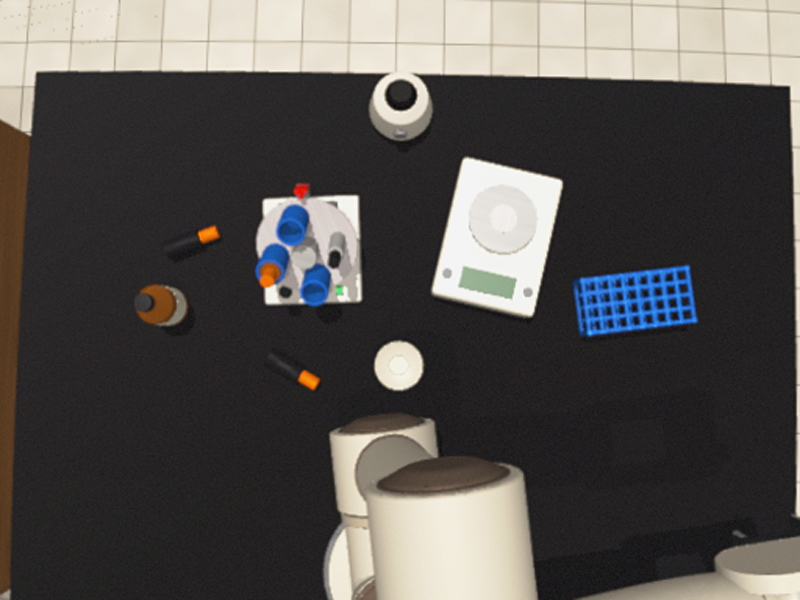

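```bash
cat > h.py <<'E'
import numpy as np, cv2
from plant import env, vision
C={n:vision.get_calibration(n) for n in("scene","top")}
def rays(n,px):
    c=C[n];u=cv2.undistortPoints(np.float64(px).reshape(-1,1,2),c["mtx"],np.array([c["k1"],0,0,0.])).reshape(-1,2)
    d=np.c_[u,np.ones(len(u))]@c["R"]; o=-c["R"].T@c["t"]
    return o,d/np.linalg.norm(d,axis=1)[:,None]
def plane(n,px,z):
    o,d=rays(n,px); return o+d*((z-o[2])/d[:,2])[:,None]
def tri(pt,ps):
    A=np.zeros((3,3));b=np.zeros(3);R=[]
    for n,p in(("top",pt),("scene",ps)):
        o,d=rays(n,[p]);M=np.eye(3)-np.outer(d[0],d[0]);A+=M;b+=M@o;R.append((o,M))
    X=np.linalg.solve(A,b);return X,[np.linalg.norm(M@(X-o)) for o,M in R]
def proj(n,X):
    c=C[n];return cv2.projectPoints(np.float64(X).reshape(-1,1,3),cv2.Rodrigues(c["R"])[0],c["t"],c["mtx"],np.array([c["k1"],0,0,0.]))[0].reshape(-1,2)
def snap(n,name=None,box=None,s=4):
    im=vision.snapshot(n)[:,:,::-1].copy()
    if name:
        cv2.imwrite(f"pics/raw_{name}.png",im); o=im
        if box: x0,y0,x1,y1=box;o=im[y0:y1,x0:x1]
        cv2.imwrite(f"pics/{name}.png",cv2.resize(o,None,fx=s,fy=s,interpolation=cv2.INTER_CUBIC))
    return im
E
python3 - <<'E'
from h import *
for n,b in(("top",(150,105,250,205)),("scene",(270,170,370,285))):
    im=cv2.imread(f"pics/raw_{n}0.png"); x0,y0,x1,y1=b
    cv2.imwrite(f"pics/c_{n}0.png",cv2.resize(im[y0:y1,x0:x1],None,fx=5,fy=5,interpolation=cv2.INTER_CUBIC))
    hsv=cv2.cvtColor(im,cv2.COLOR_BGR2HSV)
    for nm,lo,hi in(("white",(0,0,150),(179,60,255)),("orange",(5,180,150),(18,255,255)),("red",(0,180,120),(3,255,255)),("blue",(100,150,60),(125,255,255))):
        m=cv2.inRange(hsv,lo,hi)
        k,l,st,ce=cv2.connectedComponentsWithStats(m)
        for i in range(1,k):
            if st[i,4]>25 and st[i,4]<15000: print(n,nm,st[i],ce[i].round(1))
E
```

```text
top white [ 276  101   84  102 6000] [318.  151.3]
top white [ 164  125   67   70 2615] [202.5 156.2]
top white [240 218  31  32 765] [254.9 233.7]
top white [ 210  271  133  113 9411] [274.2 343.3]
top white [ 402  364  110   20 1266] [471.  376.4]
top orange [127 145  13  10  91] [132.8 149.5]
top orange [166 169  13  15 127] [171.3 175.6]
top orange [191 237  13  12  95] [197.  242.7]
top red [188 118   9   9  58] [192.1 121.4]
top blue [177 132  20  25 380] [187.1 144. ]
top blue [163 157  22  24 221] [175.  165.3]
top blue [193 169  18  27 371] [201.7 182.7]
top blue [ 366  169   81   46 2519] [404.7 192.1]
scene white [  82    0   54   89 1259] [107.3  46.4]
scene white [ 125    2  139   65 6495] [197.7  32.8]
scene white [261 169  27  20 443] [273.9 178.4]
scene white [ 152  183   96   95 5435] [200.7 229.1]
scene white [ 284  203   69   74 2192] [313.8 246.6]
scene white [316 208   7  11  37] [318.4 211.8]
scene white [400 219  22  15 173] [409.  227.4]
scene white [  0 246   5  12  36] [  1.3 250.8]
scene white [ 222  291   44   52 1361] [243.6 319.8]
scene white [    0   296   383    88 14350] [125.2 357.4]
scene white [ 67 315  29  21 224] [ 83.6 324. ]
scene orange [319 174  11   9  63] [324.2 177.8]
scene orange [341 191  10  14 110] [345.4 197.3]
scene orange [411 209  14  11 118] [417.8 214.1]
scene orange [379 255  12  10  93] [384.5 259.5]
scene red [318 239   8  11  70] [321.5 244.6]
scene blue [74  0 10 14 95] [78.7  6.5]
scene blue [  0  72  28  49 917] [10.  93.5]
scene blue [   0  126   55   46 1836] [ 26.3 148.8]
scene blue [  99  165   72   39 1992] [134.7 183.6]
scene blue [308 192  19  28 318] [316.3 202.7]
scene blue [319 201  34  40 823] [334.8 221. ]
```

View pics/c_top0.png

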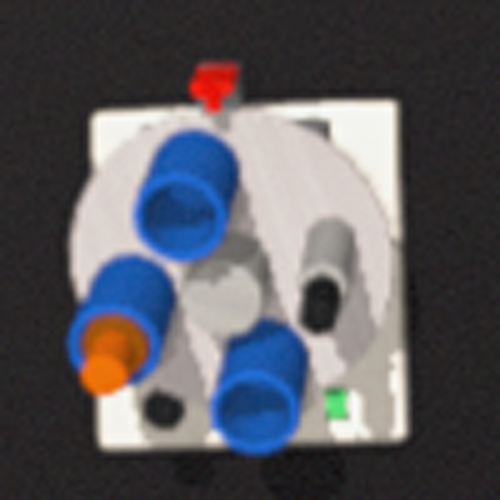

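View pics/c_scene0.png

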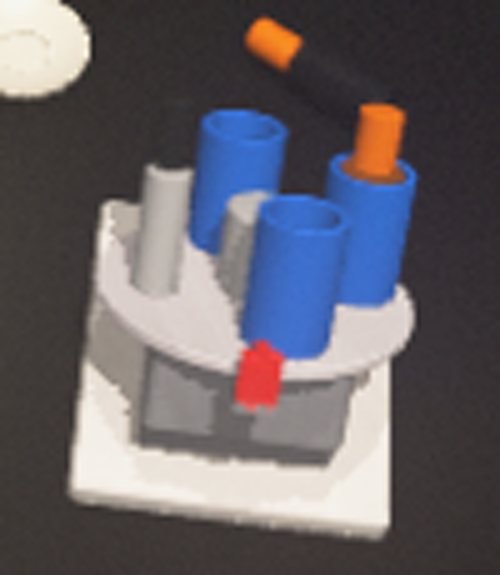

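```bash
cat >> h.py <<'E'
def ax(psi):
    c,s=np.cos(psi),np.sin(psi)
    return np.array([c*np.cos(np.pi/6),s*np.cos(np.pi/6),.5]),np.array([-s,c,0]),np.array([-.5*c,-.5*s,np.cos(np.pi/6)])
E
python3 - <<'E'
from h import *
q=lambda x,y:(150+x/5-.4,105+y/5-.4)
w=lambda x,y:(270+x/5-.4,170+y/5-.4)
B=plane("top",[q(90,113),q(400,100),q(408,440),q(98,450)],.022);print(B.round(4),B.mean(0))
d=(B[0]+B[1]-B[2]-B[3]);print("yaw",np.degrees(np.arctan2(d[1],d[0])))
d=(B[0]+B[3]-B[2]-B[1]);print("yaw y",np.degrees(np.arctan2(-d[0],d[1])))
P={}
for nm,a,b in(("c1",q(181,218),w(304,216)),("c2",q(257,408),w(245,127)),("cb",q(121,340),w(372,170)),("captop",q(103,375),w(381,113)),("ptr",(192.1,121.4),(321.5,244.6)),("knobtop",q(320,310),w(177,115))):
    P[nm],e=tri(a,b);print(nm,P[nm].round(4),np.round(e,4))
print("mid",(P["c1"]+P["c2"])/2)
np.savez("p0.npz",**P)
# balance
im=cv2.imread("pics/raw_top0.png");hsv=cv2.cvtColor(im,cv2.COLOR_BGR2HSV)
m=cv2.inRange(hsv,(0,0,150),(179,60,255));k,l,st,ce=cv2.connectedComponentsWithStats(m)
i=l[110,300];cs=cv2.findContours((l==i).astype(np.uint8),cv2.RETR_EXTERNAL,2)[0]
r=cv2.minAreaRect(cs[0]);bp=cv2.boxPoints(r);X=plane("top",bp,.055);print(X.round(4),X.mean(0))
x0,y0=270,95
cv2.imwrite("pics/c_pan.png",cv2.resize(im[95:210,270:370],None,fx=5,fy=5,interpolation=cv2.INTER_CUBIC))
E
```

```text
[[0.6905 0.2769 0.022 ]
 [0.7014 0.0945 0.022 ]
 [0.5019 0.0849 0.022 ]
 [0.4923 0.2653 0.022 ]] [0.59651993 0.18041223 0.022     ]
yaw 3.068737259284848
yaw y 3.2302216475682495
c1 [0.6049 0.1958 0.1785] [0.0004 0.0004]
c2 [0.5114 0.161  0.1256] [0.0009 0.0009]
cb [0.5443 0.2316 0.1475] [0.0014 0.0014]
captop [0.5237 0.2331 0.173 ] [0.0009 0.0009]
ptr [0.6828 0.1863 0.1431] [0.0005 0.0005]
knobtop [0.5579 0.1223 0.1856] [0.0004 0.0004]
mid [0.55818587 0.17840255 0.15207144]
[[ 0.5168 -0.0412  0.055 ]
 [ 0.7713 -0.0962  0.055 ]
 [ 0.7311 -0.2834  0.055 ]
 [ 0.4774 -0.2255  0.055 ]] [ 0.62412088 -0.16156821  0.055     ]
```

View pics/c_pan.png

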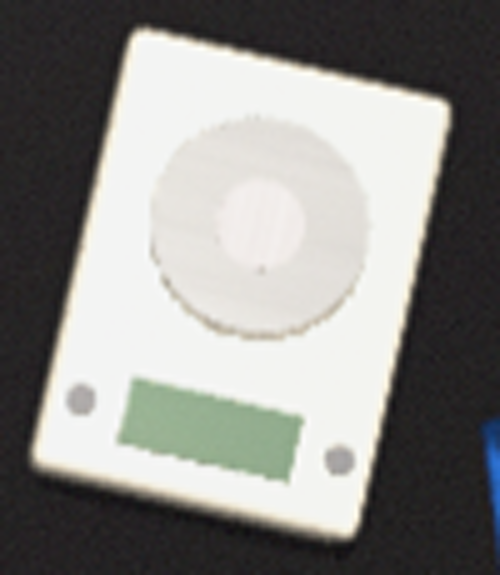

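```bash
cat >> h.py <<'E'
from scipy.spatial.transform import Rotation as Ro
PSI=np.radians(3.2); O=np.array([.5968,.1804,.08]); U,V,A=ax(PSI)
def W(theta,r,h): t=np.radians(theta); return O+r*(np.cos(t)*U+np.sin(t)*V)+h*A   # theta from uphill to +y
RT=np.c_[-V,np.cross(-A,-V),-A]      # tool along axle
def vert(yaw):
    y=np.radians(yaw);x=np.array([np.cos(y),np.sin(y),0]);z=np.array([0,0,-1.]);return np.c_[x,np.cross(z,x),z]
def delta(grasp,R,off=.019):
    "rows to bring grasp point there"
    s=env.get_state();p=s["position"];R0=s["tool_rot"];tcp=np.asarray(grasp)+off*R[:,2]
    print("lin",(R0.T@(tcp-p)*100).round(2),"ang",np.degrees(Ro.from_matrix(R0.T@R).as_rotvec()).round(2),"tcp tgt",tcp.round(4))
def st():
    s=env.get_state();print(s["time"],s["position"].round(4),"j",s["joint_positions"].round(1),"F",s["ft_force"].round(1),"gap",round(float(s["finger_gap"]),3))
E
python3 - <<'E'
from h import *
P=np.load("p0.npz")
for k in P:
    d=P[k]-O;print(k,"r",np.hypot(d@U,d@V).round(4),"th",np.degrees(np.arctan2(d@V,d@U)).round(1),"h",(d@A).round(4))
print("pan",plane("top",[(270+261/5-.4,95+226/5-.4)],.07))
print("idx",W(0,.058,.082))
delta(W(0,.0,.25)+0*A,RT)
E
```

```text
c1 r 0.0589 th 14.7 h 0.0808
c2 r 0.0539 th -164.3 h 0.0827
cb r 0.0548 th 99.6 h 0.0832
captop r 0.0584 th 104.0 h 0.1156
ptr r 0.1062 th 0.6 h 0.0116
knobtop r 0.0582 th -73.6 h 0.1125
pan [[ 0.65328769 -0.16913618  0.07      ]]
idx [0.60601508 0.1809152  0.18001408]
lin [-61.52 -51.04  -4.86] ang [29.89  3.24 11.85] tcp tgt [0.4815 0.174  0.2801]
```

```bash
python3 -m pendant '[{"linear":[-15,-12,-12],"angular":[0,0,0],"grip":5},{"linear":[-20,-16,-12],"angular":[8,1,3],"grip":5},{"linear":[-25,-20,-12],"angular":[16,2,6],"grip":5},{"linear":[-30,-25,-12],"angular":[24,3,9],"grip":5},{"linear":[-35,-30,-12],"angular":[29.9,3.2,11.8],"grip":5},{"linear":[-40,-34,-12],"angular":[29.9,3.2,11.8],"grip":5},{"linear":[-45,-38,-12],"angular":[29.9,3.2,11.8],"grip":5},{"linear":[-48,-42,-12],"angular":[29.9,3.2,11.8],"grip":5}]'; python3 - <<'E'
from h import *
st();delta(W(-75.7,.058,.20),RT)
E
```

```text
time: 0.9
position: [0.3135, -0.2059, 0.3289]
tool_rot: [[0.054, -0.864, 0.5], [-0.999, -0.047, 0.026], [0.001, -0.501, -0.866]]
ft_force: [1.2, -0.5, -0.7]
finger_gap: 0.586
0.9 [ 0.3135 -0.2059  0.3289] j [-71.6 -31.7 109.   28.9  93.5  19.5] F [ 1.2 -0.5 -0.7] gap 0.586
lin [-31.41 -15.31  18.64] ang [-0.05 -0.08 -0.05] tcp tgt [0.522  0.1199 0.2439]
```

```bash
python3 -m pendant '[{"linear":[-5,-3,0],"angular":[0,0,0],"grip":5},{"linear":[-10,-5,1],"angular":[0,0,0],"grip":5},{"linear":[-15,-8,3],"angular":[0,0,0],"grip":5},{"linear":[-19,-10,5],"angular":[0,0,0],"grip":5},{"linear":[-23,-12,7],"angular":[0,0,0],"grip":5},{"linear":[-27,-14,9],"angular":[0,0,0],"grip":5},{"linear":[-31.4,-15.3,11],"angular":[0,0,0],"grip":5},{"linear":[-31.4,-15.3,13],"angular":[0,0,0],"grip":5}]'; python3 - <<'E'
from h import *
st();delta(W(-75.7,.058,.20),RT)
E
```

```text
time: 1.7
position: [0.4435, 0.0335, 0.3188]
tool_rot: [[0.056, -0.865, 0.5], [-0.998, -0.049, 0.027], [0.001, -0.5, -0.866]]
ft_force: [0.8, -1.3, -0.3]
finger_gap: 0.586
1.7 [0.4435 0.0335 0.3188] j [-10.7 -29.  108.7   7.3  71.1  75.5] F [ 0.8 -1.3 -0.3] gap 0.586
lin [-8.2  -3.46 10.64] ang [-0.02 -0.05  0.02] tcp tgt [0.522  0.1199 0.2439]
```

```bash
python3 -m pendant '[{"linear":[-4,-2,2],"angular":[0,0,0],"grip":5},{"linear":[-8.2,-3.5,4],"angular":[0,0,0],"grip":5},{"linear":[-8.2,-3.5,7],"angular":[0,0,0],"grip":5},{"linear":[-8.2,-3.5,10.6],"angular":[0,0,0],"grip":5},{"linear":[-8.2,-3.5,10.6],"angular":[0,0,0],"grip":5},{"linear":[-8.2,-3.5,10.6],"angular":[0,0,0],"grip":5},{"linear":[-8.2,-3.5,10.6],"angular":[0,0,0],"grip":5}]'; python3 - <<'E'
from h import *
st();delta(W(-75.7,.058,.106),RT)
snap("scene","s1",(250,130,400,280),4);snap("top","t1",(130,90,280,240),4)
E
```

```text
time: 2.4
position: [0.5216, 0.1182, 0.2454]
tool_rot: [[0.055, -0.865, 0.499], [-0.998, -0.048, 0.027], [0.0, -0.5, -0.866]]
ft_force: [-0.7, -0.3, 0.2]
finger_gap: 0.586
2.4 [0.5216 0.1182 0.2454] j [  5.1 -15.3 108.3  -1.2  57.   92.3] F [-0.7 -0.3  0.2] gap 0.586
lin [-0.18  0.04  9.55] ang [-0.   -0.04 -0.04] tcp tgt [0.5689 0.1225 0.1625]
```

View pics/s1.png

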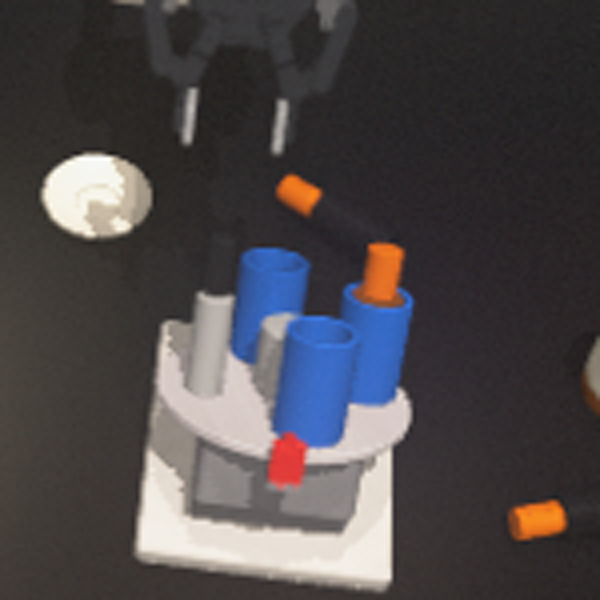

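View pics/t1.png

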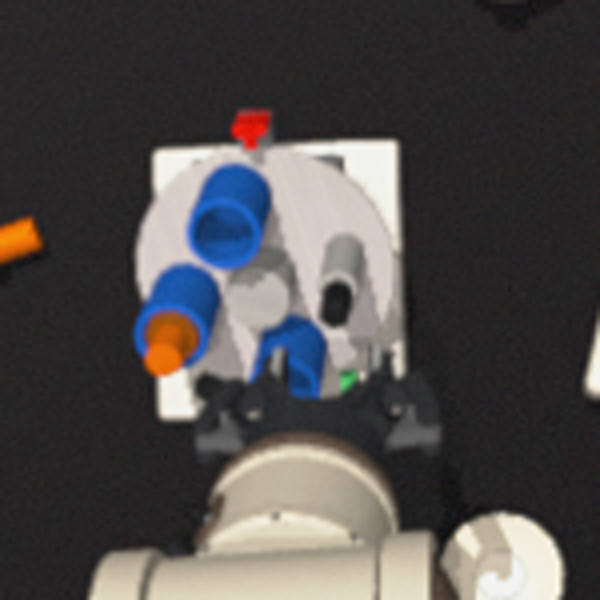

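```bash
python3 -m pendant '[{"linear":[-0.2,0,3],"angular":[0,0,0],"grip":5},{"linear":[-0.2,0,6],"angular":[0,0,0],"grip":5},{"linear":[-0.2,0,8],"angular":[0,0,0],"grip":5},{"linear":[-0.2,0,9.4],"angular":[0,0,0],"grip":5},{"linear":[-0.2,0,9.4],"angular":[0,0,0],"grip":5},{"linear":[-0.2,0,9.4],"angular":[0,0,0],"grip":5},{"linear":[-0.2,0,9.4],"angular":[0,0,0],"grip":5},{"linear":[-0.2,0,9.4],"angular":[0,0,0],"grip":5}]'; python3 - <<'E'
from h import *
st();delta(W(-75.7,.058,.106),RT)
snap("scene","s2",(250,130,400,280),4);snap("top","t2",(130,90,280,240),4)
E
```

```text
time: 3.3
position: [0.5684, 0.123, 0.1635]
tool_rot: [[0.055, -0.865, 0.499], [-0.998, -0.048, 0.028], [0.0, -0.5, -0.866]]
ft_force: [-0.2, -0.5, 0.4]
finger_gap: 0.587
3.3 [0.5684 0.123  0.1635] j [  5.2  -6.  110.4  -1.4  45.6  92.7] F [-0.2 -0.5  0.4] gap 0.587
lin [0.05 0.01 0.11] ang [ 0.   -0.02 -0.01] tcp tgt [0.5689 0.1225 0.1625]
```

View pics/s2.png

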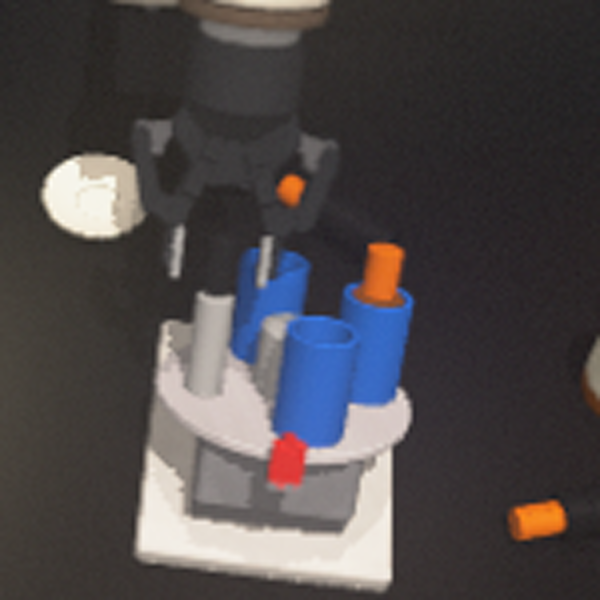

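View pics/t2.png

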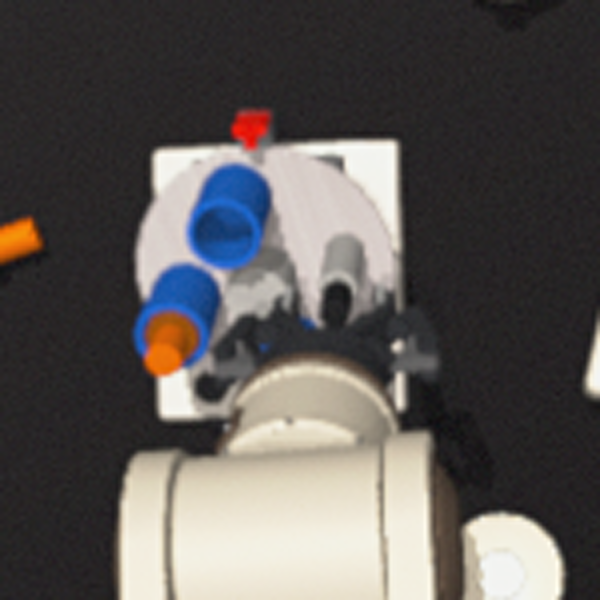

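```bash
python3 - <<'E'
from h import *
for h in(.083,.123): print(proj("top",W(-75.7,.058,h)),proj("scene",W(-75.7,.058,h)))
E
python3 -m pendant '[{"linear":[0,0,0],"angular":[0,0,0],"grip":1.5},{"linear":[0,0,0],"angular":[0,0,0],"grip":1.5},{"linear":[0,0,0],"angular":[0,0,0],"grip":1.5},{"linear":[0,0,0],"angular":[0,0,0],"grip":1.5},{"linear":[0,0,0],"angular":[0,0,0],"grip":1.5},{"linear":[0,0,0],"angular":[0,0,0],"grip":1.5}]' 30
```

```text
[[214.39929881 162.84397687]] [[303.40603615 202.33210362]]
[[213.33448345 169.02073625]] [[305.18762475 188.67208576]]
time: 4.0
position: [0.5682, 0.1231, 0.1625]
tool_rot: [[0.055, -0.865, 0.498], [-0.998, -0.048, 0.028], [0.0, -0.499, -0.867]]
ft_force: [-5.1, 1.1, 5.4]
finger_gap: 0.224
```

```bash
python3 - <<'E'
from h import *
th=np.radians(np.linspace(-75.7,-180,25));p=np.c_[-5.8*np.sin(th),-5.8*np.cos(th)]
for k in(0,8,16): print((p[k+1:k+9]-p[k]).round(2).tolist())
E
```

```text
[[0.09, 0.43], [0.15, 0.87], [0.18, 1.3], [0.17, 1.74], [0.13, 2.18], [0.06, 2.62], [-0.05, 3.04], [-0.19, 3.46]]
[[-0.17, 0.41], [-0.37, 0.8], [-0.6, 1.17], [-0.85, 1.53], [-1.14, 1.87], [-1.44, 2.18], [-1.77, 2.47], [-2.13, 2.74]]
[[-0.37, 0.24], [-0.76, 0.45], [-1.16, 0.62], [-1.57, 0.77], [-2.0, 0.89], [-2.43, 0.97], [-2.87, 1.02], [-3.31, 1.04]]
```

```bash
python3 -m pendant '[{"linear":[0.09,0.43,0],"angular":[0,0,0],"grip":1.5},{"linear":[0.15,0.87,0],"angular":[0,0,0],"grip":1.5},{"linear":[0.18,1.3,0],"angular":[0,0,0],"grip":1.5},{"linear":[0.17,1.74,0],"angular":[0,0,0],"grip":1.5},{"linear":[0.13,2.18,0],"angular":[0,0,0],"grip":1.5},{"linear":[0.06,2.62,0],"angular":[0,0,0],"grip":1.5},{"linear":[-0.05,3.04,0],"angular":[0,0,0],"grip":1.5},{"linear":[-0.19,3.46,0],"angular":[0,0,0],"grip":1.5}]'
python3 - <<'E'
from h import *
st();delta(W(-110.47,.058,.106),RT)
snap("scene","s3",(250,130,400,280),4)
E
```

```text
time: 4.8
position: [0.5381, 0.1231, 0.1452]
tool_rot: [[0.055, -0.865, 0.498], [-0.998, -0.048, 0.027], [0.001, -0.499, -0.867]]
ft_force: [0.9, 1.3, 4.8]
finger_gap: 0.228
4.8 [0.5381 0.1231 0.1452] j [  5.6  -8.7 115.1  -1.8  43.8  93.4] F [0.9 1.3 4.8] gap 0.228
lin [ 0.04 -0.06  0.03] ang [ 0.06 -0.04 -0.01] tcp tgt [0.5389 0.1227 0.1452]
```

View pics/s3.png

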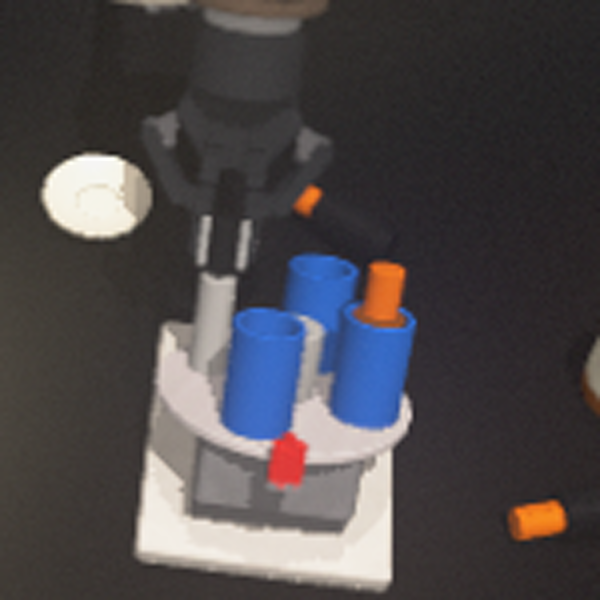

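The knob is gripped between the pads and the wheel has turned with it: the bottle has moved round towards the pointer, and its cap is at about (385,290) in the crop. I'll keep turning.

```bash
python3 -m pendant '[{"linear":[-0.17,0.41,0],"angular":[0,0,0],"grip":1.5},{"linear":[-0.37,0.8,0],"angular":[0,0,0],"grip":1.5},{"linear":[-0.6,1.17,0],"angular":[0,0,0],"grip":1.5},{"linear":[-0.85,1.53,0],"angular":[0,0,0],"grip":1.5},{"linear":[-1.14,1.87,0],"angular":[0,0,0],"grip":1.5},{"linear":[-1.44,2.18,0],"angular":[0,0,0],"grip":1.5},{"linear":[-1.77,2.47,0],"angular":[0,0,0],"grip":1.5},{"linear":[-2.13,2.74,0],"angular":[0,0,0],"grip":1.5}]'
python3 -m pendant '[{"linear":[-0.37,0.24,0],"angular":[0,0,0],"grip":1.5},{"linear":[-0.76,0.45,0],"angular":[0,0,0],"grip":1.5},{"linear":[-1.16,0.62,0],"angular":[0,0,0],"grip":1.5},{"linear":[-1.57,0.77,0],"angular":[0,0,0],"grip":1.5},{"linear":[-2.0,0.89,0],"angular":[0,0,0],"grip":1.5},{"linear":[-2.43,0.97,0],"angular":[0,0,0],"grip":1.5},{"linear":[-2.87,1.02,0],"angular":[0,0,0],"grip":1.5},{"linear":[-3.31,1.04,0],"angular":[0,0,0],"grip":1.5}]'
python3 -m pendant '[{"linear":[0,0,0],"angular":[0,0,0],"grip":1.5},{"linear":[0,0,0],"angular":[0,0,0],"grip":1.5},{"linear":[0,0,0],"angular":[0,0,0],"grip":1.5}]'
python3 - <<'E'
from h import *
st();delta(W(180,.058,.106),RT)
snap("scene","s4",(250,130,400,280),4);snap("top","t4",(130,90,280,240),4)
for n in("scene","top"):print(n,proj(n,W(0,.058,.116)),proj(n,W(0,.058,.082)))
E
```

```text
time: 5.65
position: [0.5131, 0.1431, 0.1314]
tool_rot: [[0.055, -0.865, 0.498], [-0.998, -0.048, 0.027], [0.001, -0.499, -0.867]]
ft_force: [0.3, -1.7, 5.8]
finger_gap: 0.225
time: 6.45
position: [0.5023, 0.1756, 0.1261]
tool_rot: [[0.055, -0.865, 0.498], [-0.998, -0.048, 0.027], [0.001, -0.499, -0.867]]
ft_force: [-0.3, -3.0, 5.2]
finger_gap: 0.221
time: 6.75
position: [0.5023, 0.1759, 0.1262]
tool_rot: [[0.056, -0.865, 0.498], [-0.998, -0.048, 0.028], [0.0, -0.499, -0.867]]
ft_force: [0.4, 1.9, 5.5]
finger_gap: 0.226
6.75 [0.5023 0.1759 0.1262] j [ 14.4  -9.4 118.   -8.3  42.3 105.9] F [0.4 1.9 5.5] gap 0.226
lin [ 0.08 -0.08  0.03] ang [ 0.09 -0.01 -0.01] tcp tgt [0.5032 0.1752 0.1263]
scene [[326.46900969 199.90528355]] [[324.6139645  211.86362805]]
top [[189.80846513 152.68654047]] [[191.36003591 147.79811301]]
```

View pics/s4.png

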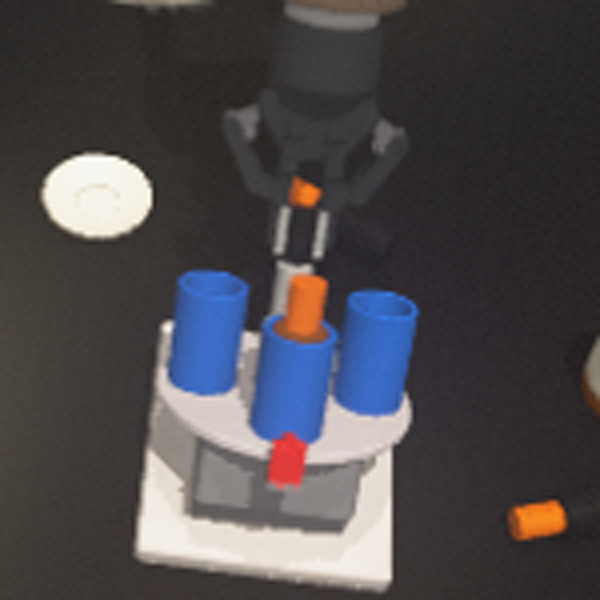

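View pics/t4.png

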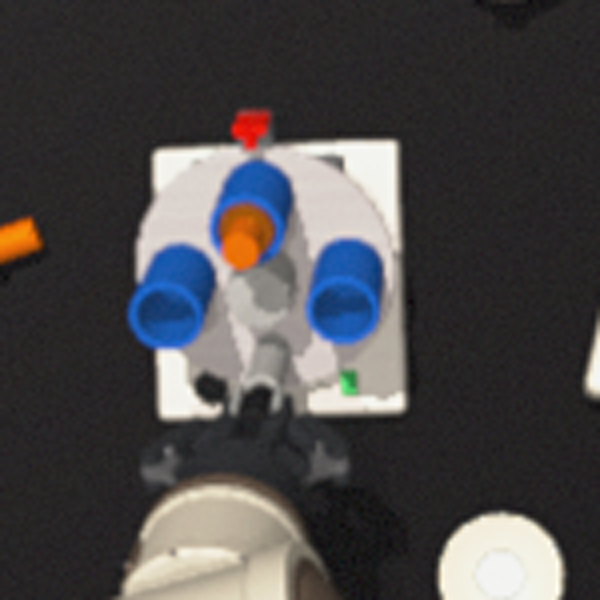

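```bash
python3 -m pendant '[{"linear":[0,0,0],"angular":[0,0,0],"grip":5},{"linear":[0,0,0],"angular":[0,0,0],"grip":5},{"linear":[0,0,0],"angular":[0,0,0],"grip":5},{"linear":[0,0,0],"angular":[0,0,0],"grip":5},{"linear":[0,0,-2],"angular":[0,0,0],"grip":5},{"linear":[0,0,-5],"angular":[0,0,0],"grip":5},{"linear":[0,0,-8],"angular":[0,0,0],"grip":5},{"linear":[0,0,-8],"angular":[0,0,0],"grip":5}]'
python3 - <<'E'
from h import *
st();delta(W(0,.058,.180),RT)
snap("scene","s5",(250,130,400,280),4);
E
```

```text
time: 7.65
position: [0.4627, 0.1739, 0.1993]
tool_rot: [[0.056, -0.863, 0.502], [-0.998, -0.048, 0.029], [-0.001, -0.503, -0.864]]
ft_force: [0.7, -0.5, -1.2]
finger_gap: 0.583
7.65 [0.4627 0.1739 0.1993] j [ 15.7 -18.5 116.   -7.8  53.1 105.6] F [ 0.7 -0.5 -1.2] gap 0.583
lin [  0.1  -11.46   0.98] ang [-0.19  0.04 -0.02] tcp tgt [0.5666 0.1787 0.2484]
```

View pics/s5.png

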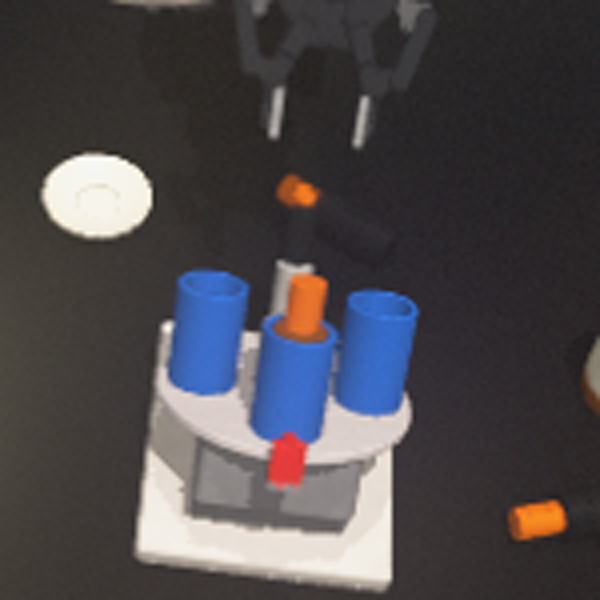

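```bash
python3 -m pendant '[{"linear":[0.1,-2.5,0],"angular":[0,0,0],"grip":5},{"linear":[0.1,-5,0],"angular":[0,0,0],"grip":5},{"linear":[0.1,-7.5,0],"angular":[0,0,0],"grip":5},{"linear":[0.1,-9.5,0],"angular":[0,0,0],"grip":5},{"linear":[0.1,-11.4,0],"angular":[0,0,0],"grip":5},{"linear":[0.1,-11.4,0],"angular":[0,0,0],"grip":5},{"linear":[0.1,-11.4,0],"angular":[0,0,0],"grip":5}]'
python3 - <<'E'
from h import *
st();delta(W(0,.058,.104),RT)
for n,b in(("scene",(250,130,400,280)),("top",(130,90,280,240))):
    im=snap(n,n[0]+"6",b,4);hsv=cv2.cvtColor(im,cv2.COLOR_BGR2HSV);m=cv2.inRange(hsv,(5,150,120),(18,255,255));k,l,s,c=cv2.connectedComponentsWithStats(m);print(n,[(c[i].round(1).tolist(),s[i].tolist()) for i in range(1,k) if s[i,4]>20]);print(proj(n,W(0,.058,.100)))
E
```

```text
time: 8.4
position: [0.5611, 0.1778, 0.2507]
tool_rot: [[0.055, -0.867, 0.496], [-0.998, -0.048, 0.027], [0.001, -0.497, -0.868]]
ft_force: [0.1, -1.0, -0.7]
finger_gap: 0.585
8.4 [0.5611 0.1778 0.2507] j [ 12.7  -7.8 101.6  -5.7  56.9 101.4] F [ 0.1 -1.  -0.7] gap 0.585
lin [-0.06 -0.39  8.07] ang [ 0.22 -0.05 -0.02] tcp tgt [0.6045 0.1808 0.1826]
scene [([508.5, 139.4], [505, 135, 7, 8, 22]), ([508.2, 148.8], [504, 144, 8, 10, 47]), ([324.5, 177.7], [320, 174, 10, 8, 57]), ([325.9, 206.8], [319, 199, 13, 16, 150]), ([415.6, 212.6], [405, 205, 22, 17, 277]), ([384.0, 259.6], [377, 255, 15, 10, 107])]
[[325.59199994 205.57129777]]
top [([190.8, 148.6], [185, 142, 13, 15, 149]), ([133.0, 149.5], [127, 144, 13, 11, 97]), ([100.7, 193.1], [90, 183, 20, 23, 221])]
[[190.54899719 150.35283916]]
```

View pics/s6.png

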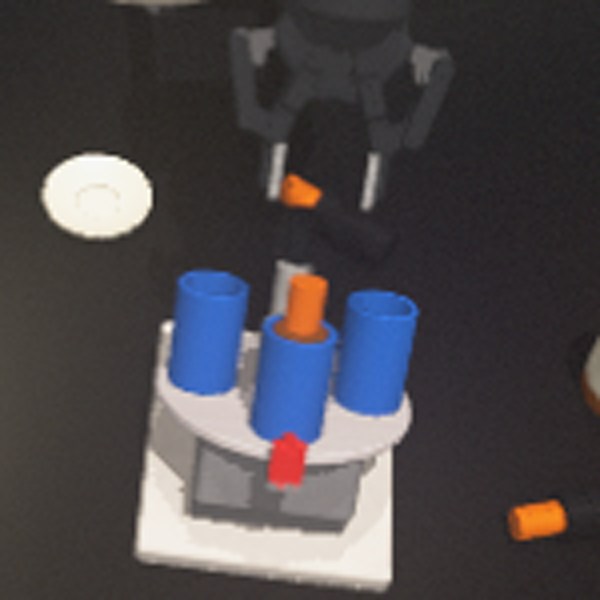

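View pics/t6.png

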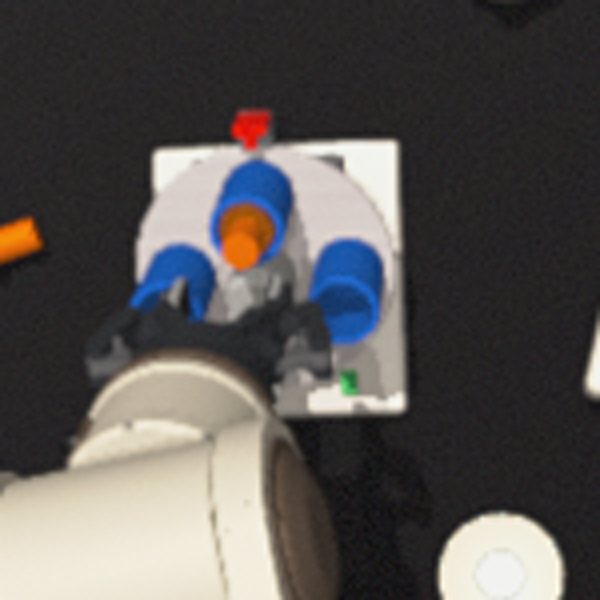

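```bash
python3 -m pendant '[{"linear":[-0.05,0,1],"angular":[0,0,0],"grip":5},{"linear":[-0.05,0,2],"angular":[0,0,0],"grip":5},{"linear":[-0.05,0,2],"angular":[0,0,0],"grip":5},{"linear":[-0.05,0,2],"angular":[0,0,0],"grip":5},{"linear":[-0.05,0,2],"angular":[0,0,0],"grip":5}]'
python3 - <<'E'
from h import *
st();delta(W(0,.058,.106),RT)
E
```

```text
time: 9.0
position: [0.5713, 0.1791, 0.2352]
tool_rot: [[0.055, -0.865, 0.498], [-0.998, -0.048, 0.027], [0.0, -0.499, -0.867]]
ft_force: [0.6, -0.1, 0.0]
finger_gap: 0.584
9.0 [0.5713 0.1791 0.2352] j [ 12.6  -6.2 102.   -5.7  54.8 101.5] F [ 0.6 -0.1  0. ] gap 0.584
lin [ 0.01 -0.26  6.02] ang [ 0.09 -0.03 -0.01] tcp tgt [0.6035 0.1808 0.1843]
```

```bash
python3 -m pendant '[{"linear":[0,-0.2,1.5],"angular":[0,0,0],"grip":5},{"linear":[0,-0.2,3],"angular":[0,0,0],"grip":5},{"linear":[0,-0.2,4.5],"angular":[0,0,0],"grip":5},{"linear":[0,-0.2,6],"angular":[0,0,0],"grip":5},{"linear":[0,-0.2,6],"angular":[0,0,0],"grip":5},{"linear":[0,-0.2,6],"angular":[0,0,0],"grip":5},{"linear":[0,-0.2,6],"angular":[0,0,0],"grip":5}]'
python3 - <<'E'
from h import *
st();delta(W(0,.058,.106),RT)
snap("scene","s7",(250,130,400,280),4);snap("top","t7",(130,90,280,240),4)
E
```

```text
time: 9.7
position: [0.603, 0.1809, 0.1846]
tool_rot: [[0.055, -0.865, 0.498], [-0.998, -0.048, 0.027], [0.0, -0.499, -0.867]]
ft_force: [0.7, -0.2, -0.5]
finger_gap: 0.581
9.7 [0.603  0.1809 0.1846] j [ 11.9  -0.6 102.8  -5.9  48.3 101.5] F [ 0.7 -0.2 -0.5] gap 0.581
lin [ 0.01 -0.03  0.04] ang [ 0.06 -0.02 -0.01] tcp tgt [0.6035 0.1808 0.1843]
```

View pics/s7.png

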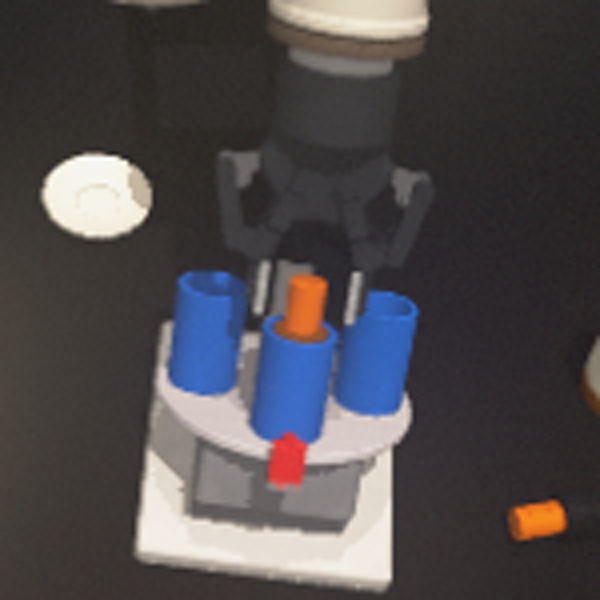

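View pics/t7.png

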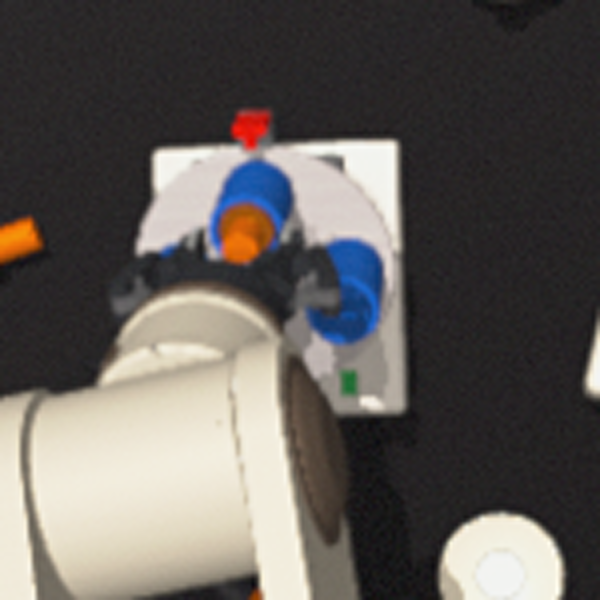

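```bash
python3 -m pendant '[{"linear":[0,0,0],"angular":[0,0,0],"grip":1.8},{"linear":[0,0,0],"angular":[0,0,0],"grip":1.8},{"linear":[0,0,0],"angular":[0,0,0],"grip":1.8},{"linear":[0,0,0],"angular":[0,0,0],"grip":1.8},{"linear":[0,0,0],"angular":[0,0,0],"grip":1.8},{"linear":[0,0,0],"angular":[0,0,0],"grip":1.8}]' 40
python3 -m pendant '[{"linear":[0,0,-0.5],"angular":[0,0,0],"grip":1.8},{"linear":[0,0,-1],"angular":[0,0,0],"grip":1.8},{"linear":[0,0,-1.5],"angular":[0,0,0],"grip":1.8},{"linear":[0,0,-2],"angular":[0,0,0],"grip":1.8},{"linear":[0,0,-2.5],"angular":[0,0,0],"grip":1.8},{"linear":[0,0,-3],"angular":[0,0,0],"grip":1.8}]'
python3 - <<'E'
from h import *
st();delta(W(0,.058,.136),RT)
snap("scene","s8",(250,130,400,280),4)
E
```

```text
time: 10.4
position: [0.603, 0.1809, 0.1846]
tool_rot: [[0.055, -0.865, 0.498], [-0.998, -0.048, 0.028], [0.0, -0.499, -0.866]]
ft_force: [-3.7, 0.7, 5.7]
finger_gap: 0.263
time: 11.0
position: [0.5877, 0.18, 0.2104]
tool_rot: [[0.055, -0.866, 0.498], [-0.998, -0.048, 0.027], [0.0, -0.498, -0.867]]
ft_force: [1.0, 0.6, -1.6]
finger_gap: 0.269
11.0 [0.5877 0.18   0.2104] j [ 12.2  -3.4 102.4  -5.8  51.6 101.4] F [ 1.   0.6 -1.6] gap 0.269
lin [ 0.01 -0.07  0.05] ang [ 0.1  -0.02 -0.02] tcp tgt [0.5885 0.1799 0.2103]
```

View pics/s8.png

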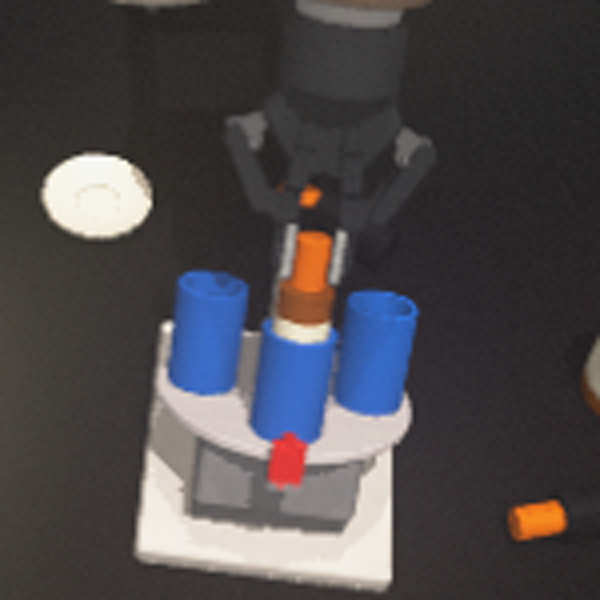

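```bash
python3 -m pendant '[{"linear":[0,0,-0.7],"angular":[0,0,0],"grip":1.8},{"linear":[0,0,-1.4],"angular":[0,0,0],"grip":1.8},{"linear":[0,0,-2.1],"angular":[0,0,0],"grip":1.8},{"linear":[0,0,-2.8],"angular":[0,0,0],"grip":1.8},{"linear":[0,0,-3.5],"angular":[0,0,0],"grip":1.8},{"linear":[0,0,-4.2],"angular":[0,0,0],"grip":1.8},{"linear":[0,0,-4.9],"angular":[0,0,0],"grip":1.8},{"linear":[0,0,-5.6],"angular":[0,0,0],"grip":1.8}]'
python3 -m pendant '[{"linear":[0,0,-1],"angular":[0,0,0],"grip":1.8},{"linear":[0,0,-2],"angular":[0,0,0],"grip":1.8},{"linear":[0,0,-3],"angular":[0,0,0],"grip":1.8},{"linear":[0,0,-3],"angular":[0,0,0],"grip":1.8},{"linear":[0,0,-3],"angular":[0,0,0],"grip":1.8}]'
python3 - <<'E'
from h import *
st();delta(W(0,.058,.222),RT)
snap("scene","s9",(250,130,400,280),4)
pan=np.array([.6533,-.1691,.07]);R=vert(-86.8)
delta(pan+[0,0,.094+.09],R)
E
```

```text
time: 11.85
position: [0.5598, 0.1784, 0.2591]
tool_rot: [[0.055, -0.866, 0.498], [-0.998, -0.048, 0.027], [0.0, -0.498, -0.867]]
ft_force: [-0.2, -0.1, -0.6]
finger_gap: 0.271
time: 12.35
position: [0.5451, 0.1777, 0.2847]
tool_rot: [[0.055, -0.865, 0.498], [-0.998, -0.048, 0.027], [0.0, -0.499, -0.867]]
ft_force: [-0.0, 0.0, -1.7]
finger_gap: 0.269
12.35 [0.5451 0.1777 0.2847] j [ 13.2 -10.5 100.   -5.7  61.1 101.4] F [-0.   0.  -1.7] gap 0.269
lin [ 0.01 -0.04  0.02] ang [ 0.08 -0.02 -0.01] tcp tgt [0.5456 0.1775 0.2848]
lin [35.22 -5.24  8.71] ang [-2.989e+01 -2.000e-02 -2.000e-02] tcp tgt [ 0.6533 -0.1691  0.235 ]
```

View pics/s9.png

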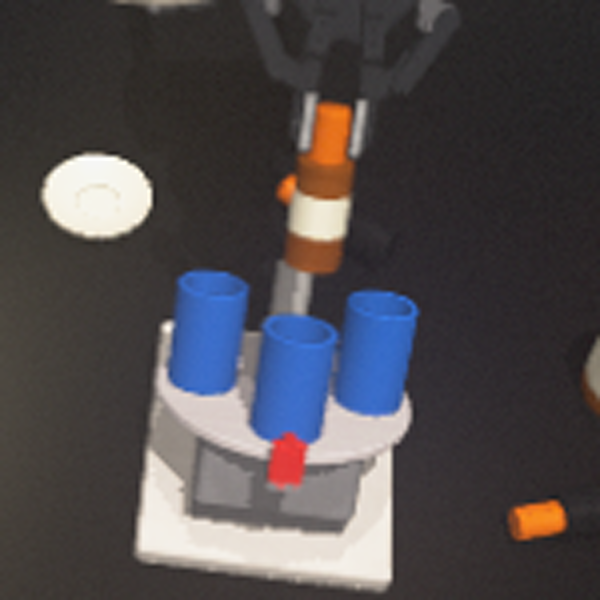

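```bash
python3 -m pendant '[{"linear":[0,-1,-1.5],"angular":[0,0,0],"grip":1.8},{"linear":[1,-2,-3],"angular":[0,0,0],"grip":1.8},{"linear":[3.5,-2.5,-4],"angular":[0,0,0],"grip":1.8},{"linear":[6.5,-2.5,-4],"angular":[-2,0,0],"grip":1.8},{"linear":[10,-2.5,-4],"angular":[-6,0,0],"grip":1.8},{"linear":[13,-3,-3],"angular":[-10,0,0],"grip":1.8},{"linear":[16,-3.5,-2],"angular":[-14,0,0],"grip":1.8},{"linear":[19,-4,-1],"angular":[-18,0,0],"grip":1.8}]'
python3 - <<'E'
from h import *
st();delta(np.array([.6533,-.1691,.07])+[0,0,.094+.09],vert(-86.8))
E
```

```text
time: 13.2
position: [0.5857, -0.012, 0.3127]
tool_rot: [[0.055, -0.978, 0.203], [-0.998, -0.054, 0.011], [-0.0, -0.203, -0.979]]
ft_force: [0.0, 1.5, -1.3]
finger_gap: 0.262
13.2 [ 0.5857 -0.012   0.3127] j [-10.2   1.2  81.8   2.7  85.5  76.7] F [ 0.   1.5 -1.3] gap 0.262
lin [16.06 -4.18  8.81] ang [-11.74   0.    -0.05] tcp tgt [ 0.6533 -0.1691  0.235 ]
```

```bash
python3 -m pendant '[{"linear":[3,-1,1],"angular":[-3,0,0],"grip":1.8},{"linear":[6,-2,2],"angular":[-6,0,0],"grip":1.8},{"linear":[9,-3,3],"angular":[-9,0,0],"grip":1.8},{"linear":[12,-3.5,4.5],"angular":[-11.7,0,0],"grip":1.8},{"linear":[14.5,-4,6],"angular":[-11.7,0,0],"grip":1.8},{"linear":[16,-4.2,7.5],"angular":[-11.7,0,0],"grip":1.8},{"linear":[16,-4.2,8.8],"angular":[-11.7,0,0],"grip":1.8},{"linear":[16,-4.2,8.8],"angular":[-11.7,0,0],"grip":1.8}]'
python3 -m pendant '[{"linear":[0,0,0],"angular":[0,0,0],"grip":1.8},{"linear":[0,0,0],"angular":[0,0,0],"grip":1.8},{"linear":[0,0,0],"angular":[0,0,0],"grip":1.8}]'
python3 - <<'E'
from h import *
st();delta(np.array([.6533,-.1691,.07])+[0,0,.094],vert(-86.8))
snap("scene","s10",(130,130,280,280),4);snap("top","t10",(250,80,400,230),4)
R=env.get_state()["tool_rot"];print(R.round(4))
E
```

```text
time: 14.0
position: [0.6528, -0.1663, 0.2333]
tool_rot: [[0.055, -0.998, 0.001], [-0.998, -0.055, 0.001], [-0.001, -0.001, -1.0]]
ft_force: [-1.3, -0.8, -1.1]
finger_gap: 0.269
time: 14.3
position: [0.6534, -0.1663, 0.237]
tool_rot: [[0.056, -0.998, 0.005], [-0.998, -0.056, -0.001], [0.001, -0.005, -1.0]]
ft_force: [0.3, -0.3, -0.6]
finger_gap: 0.262
14.3 [ 0.6534 -0.1663  0.237 ] j [-20.9  20.3  67.2   0.1  92.2  65.9] F [ 0.3 -0.3 -0.6] gap 0.262
lin [0.27 0.08 9.2 ] ang [-0.29 -0.05  0.02] tcp tgt [ 0.6533 -0.1691  0.145 ]
[[ 5.590e-02 -9.984e-01  4.500e-03]
 [-9.984e-01 -5.590e-02 -5.000e-04]
 [ 7.000e-04 -4.500e-03 -1.000e+00]]
```

View pics/s10.png

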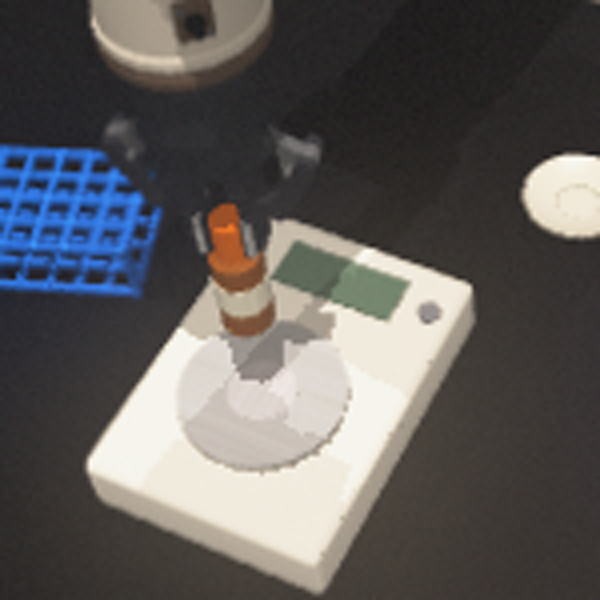

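View pics/t10.png

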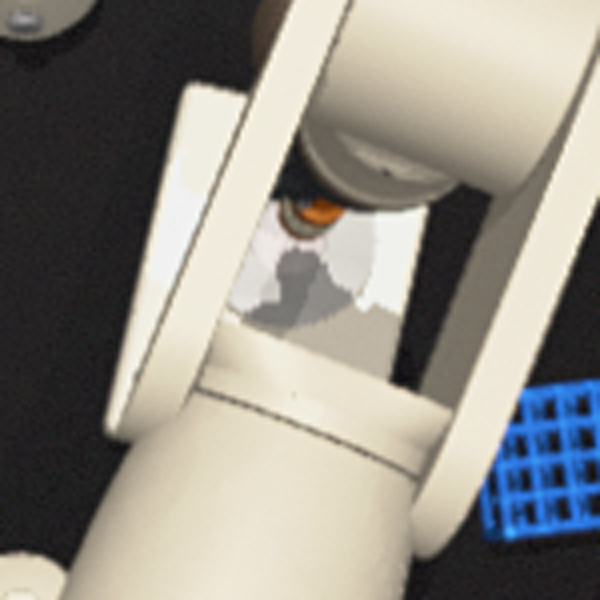

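```bash
python3 - <<'E'
from h import *
p=env.get_state()["position"];g=p[2]+.019
for dz in(.010,-.024,-.094): print(dz,(proj("scene",[p[0],p[1],g+dz])-[130,130])*4+1.5,(proj("top",[p[0],p[1],g+dz])-[250,80])*4+1.5)
im=cv2.imread("pics/raw_s10.png");hsv=cv2.cvtColor(im,cv2.COLOR_BGR2HSV)
x0,y0=178,178
cv2.imwrite("pics/c10.png",cv2.resize(im[175:220,170:210],None,fx=13,fy=13,interpolation=cv2.INTER_CUBIC))
E
```

```text
0.01 [[226.60834689 217.46580826]] [[332.58374121 182.81277148]]
-0.024 [[234.15225783 251.27933326]] [[323.09979847 194.30372153]]
-0.094 [[248.55347417 315.44314954]] [[305.30603582 215.85941203]]
```

View pics/c10.png

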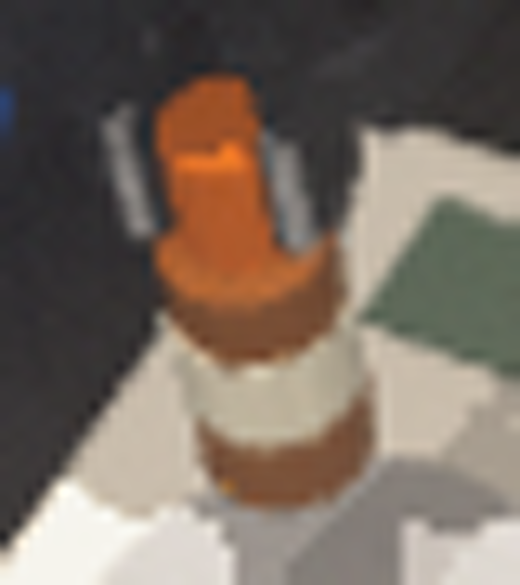

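```bash
python3 - <<'E'
from h import *
p=env.get_state()["position"];g=p[2]+.019
t=np.linspace(0,2*np.pi,60)
def circ(dz,r,off=(0,0)): return np.c_[p[0]+off[0]+r*np.cos(t),p[1]+off[1]+r*np.sin(t),0*t+g+dz]
for tilt in(-4,0,4,8):
    k=np.tan(np.radians(tilt)) # bottom to +x when positive
    b=lambda dz,r:circ(dz,r,(-k*dz,0))
    a=proj("scene",b(-.094,.018));c=proj("scene",b(.010,.012));s=proj("scene",b(-.024,.018))
    to=proj("top",b(-.094,.018))
    print(tilt,"scene bottom ymax",a[:,1].max(),"captop ymin",c[:,1].min(),"shoulder ymin/max",s[:,1].min(),s[:,1].max(),"top bottom ymax",to[:,1].max(),"xmin",to[:,0].min())
E
```

```text
-4 scene bottom ymax 212.04230578688026 captop ymin 180.44637961107557 shoulder ymin/max 186.3823081551575 197.61105050278616 top bottom ymax 142.90582218365554 xmin 319.0455252726834
0 scene bottom ymax 214.04138323429038 captop ymin 180.23320820183656 shoulder ymin/max 186.88441913476802 198.13589937720477 top bottom ymax 140.41011043782362 xmin 319.06886916059057
4 scene bottom ymax 216.05519587208988 captop ymin 180.02022146284702 shoulder ymin/max 187.3875367404142 198.66180906233132 top bottom ymax 137.91685855323635 xmin 319.09189174702635
8 scene bottom ymax 218.10387521342486 captop ymin 179.80532878997647 shoulder ymin/max 187.89662269218078 199.19396616544492 top bottom ymax 135.40163128986444 xmin 319.11481480620876
```

```bash
python3 -m pendant '[{"linear":[0.3,0.1,2],"angular":[-0.3,0,0],"grip":1.8},{"linear":[0.3,0.1,4],"angular":[-0.3,0,0],"grip":1.8},{"linear":[0.3,0.1,6],"angular":[-0.3,0,0],"grip":1.8},{"linear":[0.3,0.1,7.5],"angular":[-0.3,0,0],"grip":1.8},{"linear":[0.3,0.1,8.3],"angular":[-0.3,0,0],"grip":1.8},{"linear":[0.3,0.1,8.3],"angular":[-0.3,0,0],"grip":1.8},{"linear":[0.3,0.1,8.3],"angular":[-0.3,0,0],"grip":1.8},{"linear":[0.3,0.1,8.3],"angular":[-0.3,0,0],"grip":1.8}]'
python3 - <<'E'
from h import *
st();delta(np.array([.6533,-.1691,.07])+[0,0,.094],vert(-86.8))
print(env.get_state()["tool_rot"].round(4)[:,2])
snap("scene","s11",(130,150,230,250),6)
E
```

```text
time: 15.2
position: [0.6532, -0.1701, 0.154]
tool_rot: [[0.055, -0.998, -0.0], [-0.998, -0.055, -0.001], [0.001, 0.0, -1.0]]
ft_force: [-0.5, 0.1, -0.4]
finger_gap: 0.269
15.2 [ 0.6532 -0.1701  0.154 ] j [-21.1  22.4  74.   -0.1  83.6  65.7] F [-0.5  0.1 -0.4] gap 0.269
lin [-0.1  -0.01  0.9 ] ang [ 0.02 -0.05 -0.02] tcp tgt [ 0.6533 -0.1691  0.145 ]
[-3.e-04 -9.e-04 -1.e+00]
```

View pics/s11.png

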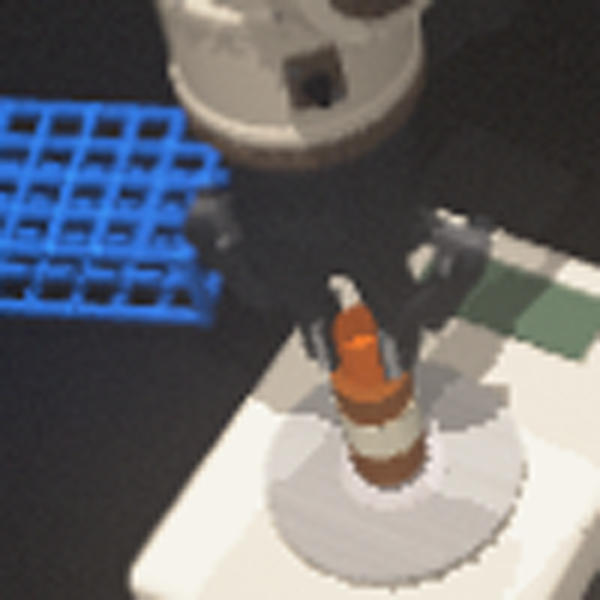

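```bash
python3 -m pendant '[{"linear":[-0.1,0,0.2],"angular":[0,0,0],"grip":1.8},{"linear":[-0.1,0,0.4],"angular":[0,0,0],"grip":1.8},{"linear":[-0.1,0,0.6],"angular":[0,0,0],"grip":1.8},{"linear":[-0.1,0,0.6],"angular":[0,0,0],"grip":1.8},{"linear":[-0.1,0,0.6],"angular":[0,0,0],"grip":1.8}]'
python3 -m pendant '[{"linear":[0,0,0.1],"angular":[0,0,0],"grip":1.8},{"linear":[0,0,0.1],"angular":[0,0,0],"grip":1.8}]'
python3 -m pendant '[{"linear":[0,0,0.1],"angular":[0,0,0],"grip":1.8},{"linear":[0,0,0.1],"angular":[0,0,0],"grip":1.8}]'
```

```text
time: 15.75
position: [0.6527, -0.169, 0.1468]
tool_rot: [[0.055, -0.998, -0.002], [-0.998, -0.055, -0.0], [0.0, 0.002, -1.0]]
ft_force: [0.2, -0.9, -1.2]
finger_gap: 0.268
time: 15.95
position: [0.6529, -0.169, 0.146]
tool_rot: [[0.055, -0.998, -0.001], [-0.998, -0.055, -0.001], [0.0, 0.001, -1.0]]
ft_force: [0.2, 0.2, 0.4]
finger_gap: 0.264
time: 16.15
position: [0.6532, -0.169, 0.146]
tool_rot: [[0.055, -0.998, -0.0], [-0.998, -0.055, -0.001], [0.001, 0.0, -1.0]]
ft_force: [-1.1, 0.7, 9.1]
finger_gap: 0.269
```

```bash
python3 -m pendant '[{"linear":[0,0,-0.05],"angular":[0,0,0],"grip":1.8},{"linear":[0,0,-0.05],"angular":[0,0,0],"grip":1.8}]' 20
python3 -m pendant '[{"linear":[0,0,0],"angular":[0,0,0],"grip":2.6},{"linear":[0,0,0],"angular":[0,0,0],"grip":3},{"linear":[0,0,0],"angular":[0,0,0],"grip":4},{"linear":[0,0,0],"angular":[0,0,0],"grip":5},{"linear":[0,0,0],"angular":[0,0,0],"grip":5},{"linear":[0,0,0],"angular":[0,0,0],"grip":5},{"linear":[0,0,0],"angular":[0,0,0],"grip":5}]'
python3 - <<'E'
from h import *
st()
snap("scene","s12",(130,150,230,250),6)
E
```

```text
time: 16.35
position: [0.653, -0.169, 0.146]
tool_rot: [[0.055, -0.998, -0.001], [-0.998, -0.055, -0.001], [0.001, 0.001, -1.0]]
ft_force: [-0.3, 0.8, 5.8]
finger_gap: 0.271
time: 17.05
position: [0.6527, -0.169, 0.1453]
tool_rot: [[0.055, -0.998, -0.002], [-0.998, -0.055, -0.0], [0.0, 0.002, -1.0]]
ft_force: [0.7, 0.4, 0.3]
finger_gap: 0.584
17.05 [ 0.6527 -0.169   0.1453] j [-21.   22.6  74.7  -0.1  82.8  65.8] F [0.7 0.4 0.3] gap 0.584
```

View pics/s12.png

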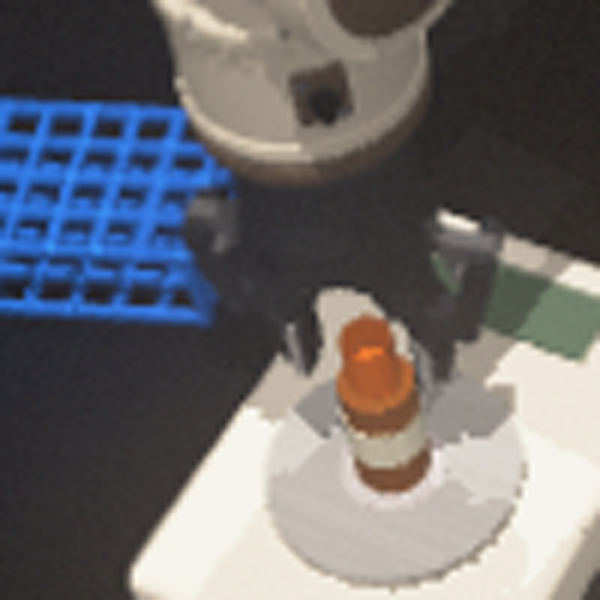

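The bottle stands free in the middle of the pan, with its base near (392,478) inside the marked disc, and the fingers are open on both sides. Next I'll retreat straight up.

```bash
python3 -m pendant '[{"linear":[0,0,-1],"angular":[0,0,0],"grip":5},{"linear":[0,0,-3],"angular":[0,0,0],"grip":5},{"linear":[0,0,-6],"angular":[0,0,0],"grip":5},{"linear":[0,0,-9],"angular":[0,0,0],"grip":5},{"linear":[0,0,-12],"angular":[0,0,0],"grip":5},{"linear":[0,4,-14],"angular":[0,0,0],"grip":5},{"linear":[0,8,-14],"angular":[0,0,0],"grip":5},{"linear":[0,12,-14],"angular":[0,0,0],"grip":5}]'
python3 -m pendant '[{"linear":[0,4,0],"angular":[0,0,0],"grip":5},{"linear":[0,8,0],"angular":[0,0,0],"grip":5},{"linear":[0,12,0],"angular":[0,0,0],"grip":5},{"linear":[0,12,0],"angular":[0,0,0],"grip":5},{"linear":[0,12,0],"angular":[0,0,0],"grip":5}]'
python3 - <<'E'
from h import *
st()
cv2.imwrite("pics/fs.png",cv2.resize(snap("scene","s13"),(800,600)));cv2.imwrite("pics/ft.png",cv2.resize(snap("top","t13"),(800,600)))
b=np.array([.653,-.169,.07])
for n in("scene","top"):print(n,proj(n,b+[0,0,.104]),proj(n,b),"pocket",proj(n,W(0,.058,.082)))
E
```

```text
time: 17.9
position: [0.5319, -0.1755, 0.2867]
tool_rot: [[0.056, -0.998, -0.0], [-0.998, -0.056, -0.001], [0.001, 0.0, -1.0]]
ft_force: [-0.0, -1.4, -0.6]
finger_gap: 0.582
time: 18.4
position: [0.4131, -0.1823, 0.287]
tool_rot: [[0.054, -0.999, 0.0], [-0.999, -0.054, -0.002], [0.002, -0.0, -1.0]]
ft_force: [0.5, -0.4, 0.1]
finger_gap: 0.583
18.4 [ 0.4131 -0.1823  0.287 ] j [-33.6  -7.1  91.9  -0.1  95.1  53.3] F [ 0.5 -0.4  0.1] gap 0.583
scene [[190.30759943 205.49084285]] [[195.18327757 226.79577996]] pocket [[324.6139645  211.86362805]]
top [[327.65479387 132.8594704 ]] [[321.75079861 139.90001466]] pocket [[191.36003591 147.79811301]]
```

View pics/fs.png

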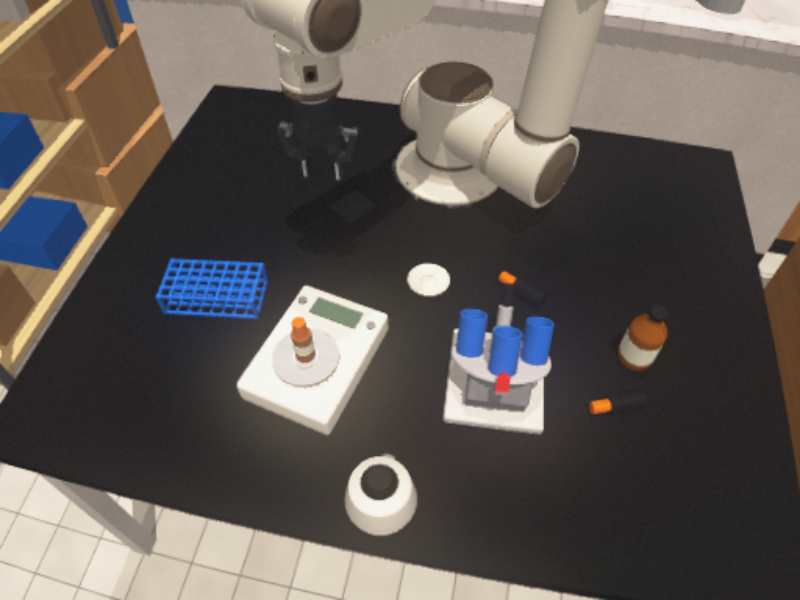

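View pics/ft.png

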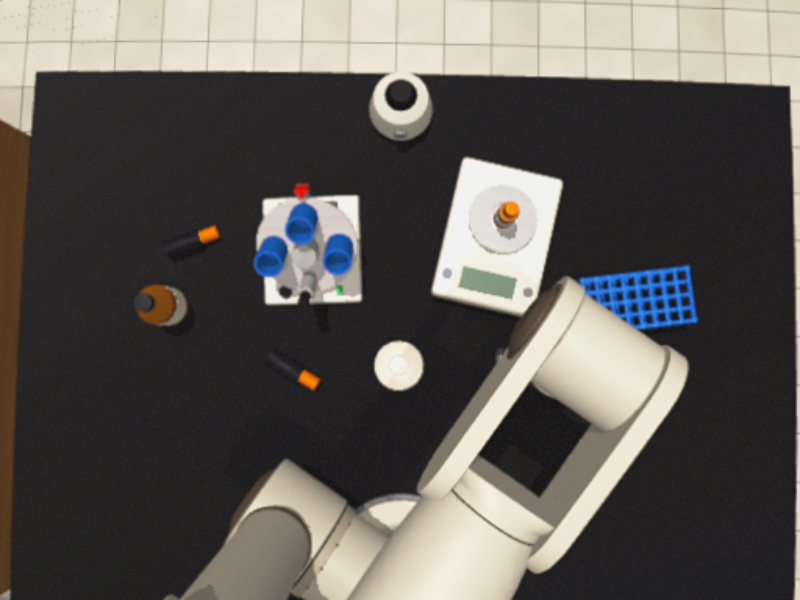

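```bash
python3 - <<'E'
from plant import env
print(env.finish_job())
E
```

```text
the job is handed in; nothing more can be done
None
```

The job is handed in at about 18.4 s of the 58 s allowed. The simulator gives no verdict, so these results are from my own checks.

- **Carousel:** I held the knob with the tool along the axle and carried it about 104° round. That put the bottle's pocket at the pointer, with the cap within about 1.5 mm of the predicted place in both views. After release the wheel stayed put.
- **Bottle:** I drew it out by the cap along the axle, turned it upright and set it on the pan. The wrist force was about 9 N at touchdown. I then opened the fingers and backed away.
- **Last pictures:** The bottle stands upright in the middle of the pan. In the top view its cap is within about 1 px (roughly 3 mm) of where an upright, centred bottle's cap should be. The empty pocket is still at the pointer, within about 1 px (2–3 mm).
- **Surroundings:** By eye, the rack, reagent bottle and dish look unmoved. The robot is clear of everything.

None of my checks failed or disagreed.

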